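Erect the fold-flat transit case

ROBOT

A 6-joint arm with a two-finger parallel gripper is mounted at the origin on the work surface. World frame = base frame: x ahead of the robot, y to its left, z up, the work surface at z = 0. Lengths are in m, angles in rad, forces in N, time in s.
With the tool pointing down it reaches from about 0.35 to 0.85 m from the base axis. Payload 8.1 kg.
Tool frame: the origin (TCP) lies on the centre line of the jaws, within the pads' length; the fingertips stand 17 mm ahead of it and the grasp point (between the pads) lies 2 mm behind it; z points along the fingers, y is the line along which they close (so a half turn about z gives the same grasp; the last joint's range is limited). The gripper opens to 93 mm and grips with 3 to 60 N. Pads are 15 mm wide; open, the fingers measure 128 mm over their backs; the gripper's body (75 mm by 188 mm) begins 65 mm behind the grasp point.
Start: joints at [-1.191, 0.13, 1.488, -0, 1.523, -0.085], TCP at [0.269, -0.536, 0.236] pointing down, gripper open.
Joint ranges: [-2.96, 2.96], [-0.89, 2.26], [0.02, 2.5], [-1.34, 4.48], [0, 2.73], [-2.66, 2.66]. Speed limits (rad/s): [2.39, 2.39, 2.79, 3.14, 3.14, 3.14].

INTERFACE

Orientations are given as a rotation vector (axis times angle).
In Python, from plant import status, eyes, robot gives the robot as it stands. The module is installed in compiled form; this text tells all that it offers.
- The arm moves only by the tool servo_tool, never from a script. Its argument "plan" is text: rows parted by semicolons, each of 4 numbers parted by spaces: the shift along the tool's x, y, z in m, then the turn about the tool's z in degrees. A call has 1 to 12 rows; each row is the pose to reach, as a shift and turn from the pose commanded when the call began, along the tool's axes at that moment; what a row does not reach only later rows make up. A row lasts 1/12 s, in which the tool goes at most 41.7 mm and 7.16 degrees, less where a joint would pass 70% of its speed; a pose out of reach is approached as far as the arm can. A call with a gripper value outside its range is refused whole. "grip" is the closure, from -1 (fully open) to 1 (shut), set as the call begins (left out, the last holds). The fingers move at their own pace and stop on an object; "grip_force" is the grip in N (left out, the last holds). Time passes only in rows, so rows that repeat a pose let the fingers close. It gives the time, the measured TCP pose, the force, the opening and the grip force at its end, in the units of the state.
- status.read_state(): the state, without advancing time (a new reading comes with each control period).
- eyes.read_camera(name): name is "scene" or "side" or "wrist"; returns a dict with "image" (400x640x3 uint8, blue, green, red), "fovy" (degrees; the focal length in pixels is half the picture's height over the tangent of half this angle, whatever the lens; pixels are square), "cx", "cy" (the principal point, pixels), "world_from_camera" (4x4, takes a point from camera to world coordinates); the wrist camera has in their place "hand_eye" (4x4, takes a point from camera to tool coordinates, whose origin is the TCP and whose axes are the flange's). Camera axes: x right, y down, z forward; pixel columns grow to the right and rows downward; lengths in m; the calibration is good to about 2 mm. The wrist camera is an equidistant fisheye: a pixel r from the principal point sees the ray r / f radians off the axis. A picture is of the moment at which its call begins: read the wrist's pose just before it. There is no depth.
- robot.close_job(): hands the job in; it is judged then, once.
The state is a dict: "t": time; "q": joint angles; "dq": joint speeds; "joint_torque": joint torques, N m; "tool_pos": TCP position; "orientation": TCP orientation; "force": force on the tool from outside, world axes, zero at the start; "wrist_torque": the same for the moment, N m; "opening": finger opening in m; "gripper_force": force on a finger pad.
Only numpy, scipy, OpenCV 4.12 (cv2) and the standard library are available. Lean on these libraries where they do the work, as an engineer would, in place of code of your own. Each camera call takes 0.05 s, during which the arm holds its last target. There are 200 camera calls.

TASK

Put up the fold-flat aluminium transit case on the bench so that it is ready to be packed: lift the draw latch lever on top over its centre so that the hook comes free of its keeper, swing up the two long sides, then the two ends under them, until all four walls stand upright against their stops. Leave everything else on the bench where it is.

Things in the scene. Friction and masses are not known exactly. Their poses are not given: they have to be found in the camera images.
- case: fold-flat aluminium case, base tray 196 (x) x 264 (y) mm fixed to the bench. Origin: centre of its underside; z up, y along the long sides, x from the near to the far long side. Rails 10 thick, 62 high on its long edges carry the long walls. Folded: 67 high, handles to 102, lever lip to 92; erected 138. Folded long walls leave a 28 mm gap between their free edges, bridged by the latch
- side_near (a joint): near long wall, aluminium, 248 long x 76 high x 5 thick. 0 = folded inwards, level, outer face up; 1.571 = upright at its stop. Hinge line (in its inner face) parallel to case y at case x = -90, z = 62 mm. Stiff hinge (0.2 N m friction, wall 0.3 kg): it stays where left. The latch ties the two folded long walls together
- side_far (a joint): far long wall, aluminium, 248 long x 76 high x 5 thick. 0 = folded inwards, level, outer face up; 1.571 = upright at its stop. Hinge line (in its inner face) parallel to case y at case x = +90, z = 62 mm. Stiff hinge (0.2 N m friction, wall 0.3 kg): it stays where left. The latch ties the two folded long walls together
- end_left (a joint): left (+y) end wall, aluminium, 170 wide x 120 high x 5 thick. 0 = folded inwards, level, outer face up, beneath the folded long walls (free only once both are up); 1.571 = upright at its stop. Hinge line (in its inner face) parallel to case x at case y = +127, z = 18 mm. Stiff hinge (0.3 N m friction, wall 0.32 kg): it stays where left
- end_right (a joint): right (-y) end wall, aluminium, 170 wide x 120 high x 5 thick. 0 = folded inwards, level, outer face up, beneath the folded long walls (free only once both are up); 1.571 = upright at its stop. Hinge line (in its inner face) parallel to case x at case y = -127, z = 18 mm. Stiff hinge (0.3 N m friction, wall 0.32 kg): it stays where left
- side_near_handle (a point): middle of the bow handle on the near long wall's outer face: round steel bar 10 thick, 90 long, parallel to the hinge, axis 30 mm off the outer face and 50 mm from the hinge line along the wall, 26 mm from the free edge, at case y = -25; on two 10 mm round legs. Above the wall while folded, outside it when upright; can turn between finger pads
- side_far_handle (a point): middle of the bow handle on the far long wall's outer face: round steel bar 10 thick, 90 long, parallel to the hinge, axis 30 mm off the outer face and 50 mm from the hinge line along the wall, 26 mm from the free edge, at case y = -25; on two 10 mm round legs. Above the wall while folded, outside it when upright; can turn between finger pads
- end_left_handle (a point): middle of the bow handle on the left end wall's outer face: round steel bar 10 thick, 90 long, parallel to the hinge, axis 30 mm off the outer face and 88 mm from the hinge line along the wall, 32 mm from the free edge, at case x = 0; on two 10 mm round legs. Above the wall while folded, outside it when upright; can turn between finger pads
- end_right_handle (a point): middle of the bow handle on the right end wall's outer face: round steel bar 10 thick, 90 long, parallel to the hinge, axis 30 mm off the outer face and 88 mm from the hinge line along the wall, 32 mm from the free edge, at case x = 0; on two 10 mm round legs. Above the wall while folded, outside it when upright; can turn between finger pads
- lever (a joint): over-centre latch lever on the near wall. 0 = flat on the wall, tip towards the near hinge; grows as the tip is lifted and swung over towards the gap; stop at 2.4. Pivot parallel to case y at case x = -32, y = 80, z = 76 mm (wall folded). Hook tension 10 to 15 N holds it down to about 0.5 rad; by 1.7 the hook is slack and springs up off the keeper, and the lever falls to its stop
- lever_grip (a point): on the lever's centre line 54 mm from its pivot, 10 mm short of the tip; closed, 9 mm above the near wall's outer face. The lever is a steel channel 60 long, 26 wide (along case y) and 13 deep; its back is 5 mm above this point, the upturned lip at the tip 16 mm above. Pinched by its sides it can turn between the pads
- hook_end (a point): middle of the crossbar (6 mm round, 26 mm long) of the latch's steel loop hook, which is hinged on the lever; latched, it lies behind the keeper on the far wall; released, it springs up
- keeper_lip (a point): where the crossbar lies in the keeper, a small sprung steel lip 13 mm wide on the outer face of the far long wall at case y = +80 mm; the hook is free when hook_end is more than 30 mm from here
- gauge_housing: bystander: aluminium gauge housing, 86 mm diameter, 66 high; origin under its centre
- dome: bystander: pale glass indicator dome in a brass bezel, 73 mm diameter, 56 high; origin under its centre
- fire_handle: bystander: red bakelite fire handle lying flat, grip 110 mm long, stem 75 mm, 24 high; origin near its middle
- clip_a: bystander: steel guard clip, a channel 70 x 30 x 25 mm; origin under its centre
- clip_b: bystander: a second steel guard clip like it

How it is judged:
On the way, in this order (a step that is already met when the one before it is completed fails the run):
1. the draw latch is lifted past centre and its hook is clear of the keeper (distance between hook_end and keeper_lip above 0.03 m and value of joint lever above 1.2 rad), for 0.2 s.
2. both long sides stand upright (value of joint each of side_near, side_far above 1.48 rad), for 0.2 s.
At the end, for the whole second after the job is handed in: all four walls stand upright within 5 degrees (each joint above 1.48 rad) and at rest, and the hook is free of its keeper (more than 30 mm from it) (all of step 2 and value of joint each of end_left, end_right above 1.48 rad and velocity of joint side_near between -0.05 and 0.05 rad/s and velocity of joint side_far between -0.05 and 0.05 rad/s and velocity of joint end_left between -0.05 and 0.05 rad/s and velocity of joint end_right between -0.05 and 0.05 rad/s and distance between hook_end and keeper_lip above 0.03 m); the robot touches nothing.
It fails at once if another thing on the bench is displaced by more than 20 mm (distance of any of gauge_housing, dome, fire_handle, clip_a, clip_b from where it was at the start of the episode above 0.02 m).
It also fails if it takes over 72 s, if anything falls off the work surface, if the arm or the gripper's body presses on something with over 40 N, if the wrist force passes 120 N, or if a joint passes its speed limit or range.

## Working session

There is one attempt and no reset: what is moved stays moved. The work goes in short steps, Python scripts to look and compute and a tool call to move; the robot and the scene stay as the last step left them, time stands still between calls to the robot, and variables do not carry over. Pictures are saved under pics/ and viewed, at most 10 in all, crops included, and the job is handed in when it is done.

Besides the shell and the picture viewer there is one more tool, called as name(argument=value, ...) on one line, values as JSON. servo_tool: Moves the arm, as the interface text tells. Its arguments: {"type":"object","properties":{"plan":{"type":"string"},"grip":{"type":"number"},"grip_force":{"type":"number"}},"required":["plan"]}

```bash
mkdir -p pics; python3 - <<'E'
from plant import status, eyes
import cv2,numpy as np
s=status.read_state();print({k:np.round(v,3) for k,v in s.items()})
for n in("scene","side","wrist"):
    c=eyes.read_camera(n);cv2.imwrite(f"pics/{n}0.png",c["image"])
    print(n,c["fovy"],c["cx"],c["cy"]);print(np.round(c.get("world_from_camera",c.get("hand_eye")),4).tolist())
E
```

```text
{'t': np.float64(0.0), 'q': array([-1.191,  0.131,  1.489,  0.   ,  1.523, -0.085]), 'dq': array([ 0.002,  0.   , -0.   , -0.   ,  0.001, -0.001]), 'joint_torque': array([ 1.0000e-03, -5.5984e+01, -4.9176e+01,  7.7000e-02,  3.6000e-02,
       -0.0000e+00]), 'tool_pos': array([ 0.269, -0.536,  0.235]), 'orientation': array([-3.055, -0.723,  0.   ]), 'force': array([-0.998, -0.839,  0.093]), 'wrist_torque': array([-0.022,  0.013,  0.021]), 'gripper_force': np.float64(0.0), 'opening': np.float64(0.093)}
scene 54.52455277880201 324.3357549448691 197.94325168595614
[[-0.586, 0.485, -0.6492, 1.2003], [0.8103, 0.3572, -0.4645, 0.4408], [0.0066, -0.7982, -0.6023, 0.6291], [0.0, 0.0, 0.0, 1.0]]
side 47.02764471072575 320.7264367737652 199.35979454411685
[[0.9767, -0.1684, 0.1327, 0.4438], [-0.214, -0.7271, 0.6523, -0.6464], [-0.0133, -0.6655, -0.7463, 0.848], [0.0, 0.0, 0.0, 1.0]]
wrist 65.70646984690485 321.40291049100983 200.68888556325408
[[0.0005, -0.9664, -0.257, 0.0711], [1.0, 0.0003, 0.0009, -0.0008], [-0.0008, -0.257, 0.9664, -0.1489], [0.0, 0.0, 0.0, 1.0]]
```

View pics/scene0.png

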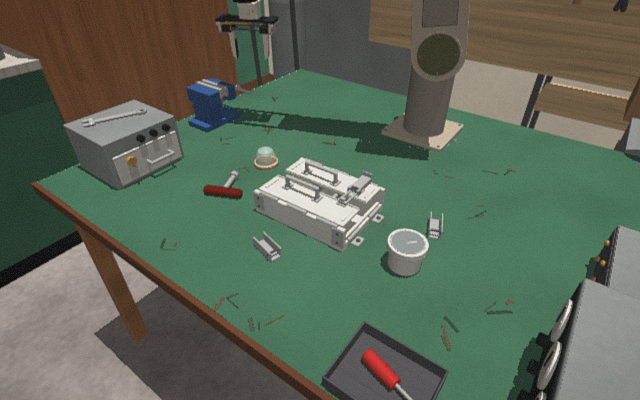

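View pics/side0.png

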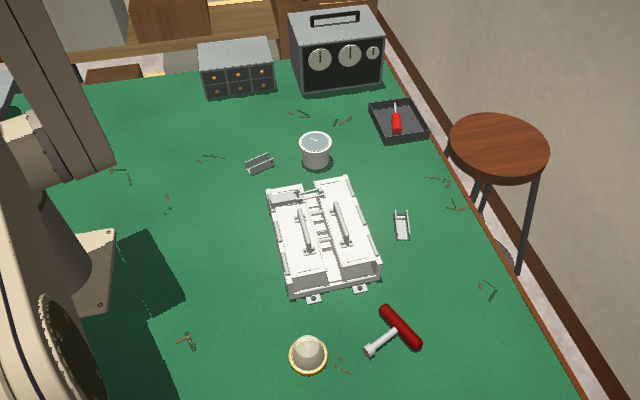

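The scene view shows the case centred near (320,200), with its lever near (360,182). In the side view it is centred near (325,238), with the dome, fire handle, clips and gauge around it.

```bash
python3 - <<'E'
import cv2
a=cv2.imread("pics/scene0.png")[150:250,248:390];cv2.imwrite("pics/sc1.png",cv2.resize(a,None,fx=5.5,fy=5.5,interpolation=cv2.INTER_CUBIC))
a=cv2.imread("pics/side0.png")[168:312,255:395];cv2.imwrite("pics/si1.png",cv2.resize(a,None,fx=4,fy=4,interpolation=cv2.INTER_CUBIC))
E
```

```text
(no output)
```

View pics/sc1.png

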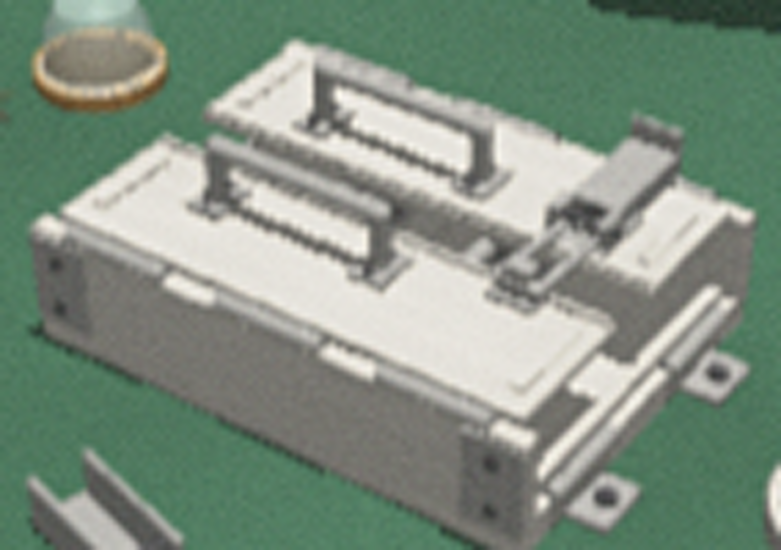

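View pics/si1.png

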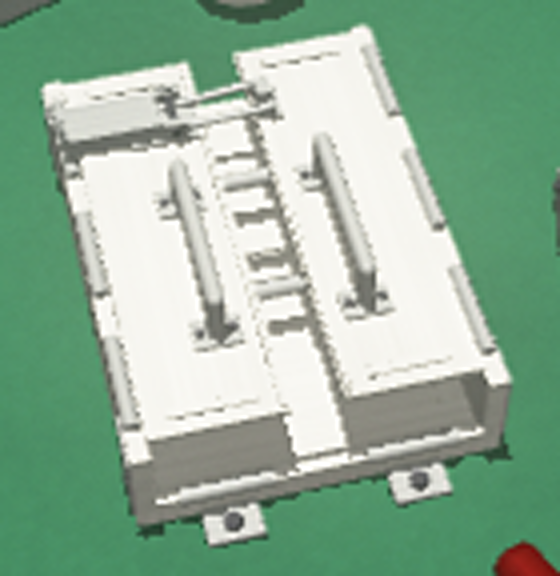

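```bash
cat > h.py <<'E'
import numpy as np
from scipy.optimize import least_squares
from scipy.spatial.transform import Rotation as R
W={"scene":(54.52455,324.336,197.943,[[-0.586,0.485,-0.6492,1.2003],[0.8103,0.3572,-0.4645,0.4408],[0.0066,-0.7982,-0.6023,0.6291],[0,0,0,1]]),
"side":(47.027645,320.726,199.36,[[0.9767,-0.1684,0.1327,0.4438],[-0.214,-0.7271,0.6523,-0.6464],[-0.0133,-0.6655,-0.7463,0.848],[0,0,0,1]])}
def proj(n,p):
    f,cx,cy,T=W[n];f=200/np.tan(np.radians(f/2));c=np.linalg.inv(np.array(T))@np.r_[p,1]
    return np.array([cx+f*c[0]/c[2],cy+f*c[1]/c[2]])
def c2w(P,p):
    c,s=np.cos(P[2]),np.sin(P[2]);return np.array([P[0]+c*p[0]-s*p[1],P[1]+s*p[0]+c*p[1],p[2]])
E
cat > fit.py <<'E'
from h import *
O=[]
for x,y,z,u,v in [(14,124,67,237,57),(14,-124,67,345,392),(-14,124,67,187,65),(-14,-124,67,282,412),(-40,20,97,178,165),(-40,-70,97,214,303),(40,20,97,322,138),(40,-70,97,366,270)]:
    O.append(("side",np.array([x,y,z])/1e3,np.array([u/4+255,v/4+168])))
for x,y,z,u,v in [(40,-70,97,212,145),(40,20,97,390,212),(-40,-70,97,320,65),(-40,20,97,490,132),(-14,124,67,655,290),(14,124,67,612,328),(-14,-124,67,208,112),(14,-124,67,168,138)]:
    O.append(("scene",np.array([x,y,z])/1e3,np.array([u/5.5+248,v/5.5+150])))
f=lambda P:np.concatenate([proj(n,c2w(P,p))-m for n,p,m in O])
r=least_squares(f,[.55,-.05,0],loss="soft_l1");print(r.x,np.degrees(r.x[2]));print(np.round(f(r.x).reshape(-1,2),1).tolist())
P=r.x
for k,p in dict(lev=(-86,80,76),nh=(-40,-25,97),fh=(40,-25,97),eh_l=(0,39,53),eh_r=(0,-39,53)).items(): print(k,np.round(c2w(P,np.array(p)/1e3),4))
E
python3 fit.py
```

```text
[ 0.56690466 -0.02668512  0.01475901] 0.8456289072835169
[[-0.6, -1.5], [-0.6, 0.8], [0.3, -1.4], [1.6, -1.4], [-0.1, -0.1], [-0.3, -1.7], [-0.0, -0.0], [-0.1, -1.0], [0.6, -0.5], [-2.1, -0.3], [0.6, 0.1], [-1.5, -1.0], [-1.3, -0.1], [0.4, -1.0], [-0.9, -0.9], [-0.5, -0.9]]
lev [0.4797 0.052  0.076 ]
nh [ 0.5273 -0.0523  0.097 ]
fh [ 0.6073 -0.0511  0.097 ]
eh_l [0.5663 0.0123 0.053 ]
eh_r [ 0.5675 -0.0657  0.053 ]
```

```bash
cat > g.py <<'E'
# usage: g.py yaw_offset_deg(tool x vs case x)  [case x,z,y mm of TCP ...]
import sys
from h import *
from plant import status
P=(.56690,-.02669,.01476)
s=status.read_state();T=R.from_rotvec(s["orientation"]);ax=T.as_matrix()[:,0]
yaw=np.degrees(np.arctan2(ax[1],ax[0]));d=(np.degrees(P[2])+float(sys.argv[1])-yaw+180)%360-180
D=s["tool_pos"]-[P[0],P[1],0];c,sn=np.cos(P[2]),np.sin(P[2])
print("t",round(s["t"],2),"case mm",np.round([1e3*(c*D[0]+sn*D[1]),1e3*(-sn*D[0]+c*D[1]),1e3*D[2]],1),"F",np.round(s["force"],1),"open",round(s["opening"],4),"turn",round(-d,2),"tilt",np.round(T.as_matrix()[2],4))
for a in sys.argv[2:]:
    p=np.array(eval(a),float)/1e3;print(a,np.round(T.inv().apply(c2w(P,p)-s["tool_pos"]),4))
E
python3 g.py 0 -86,80,236 -86,80,88
```

```text
t 0.15 case mm [-305.6 -504.8  234.9] F [0.6 0.4 0.1] open 0.0932 turn 25.78 tilt [ 1.0e-04 -1.4e-03 -1.0e+00]
-86,80,236 [ 0.4521 -0.4311 -0.0005]
-86,80,88 [ 0.4521 -0.4309  0.1475]
```

servo_tool(plan="0.452 -0.431 0 25.8;0.452 -0.431 0 25.8;0.452 -0.431 0 25.8;0.452 -0.431 0 25.8;0.452 -0.431 0 25.8;0.452 -0.431 0 25.8;0.452 -0.431 0 25.8;0.452 -0.431 0 25.8;0.452 -0.431 0 25.8;0.452 -0.431 0 25.8;0.452 -0.431 0 25.8;0.452 -0.431 0 25.8", grip=-0.3)

```text
t: 1.15
tool_pos: [0.4378, -0.0639, 0.2357]
orientation: [3.141, 0.022, 0.001]
force: [0.9, -1.0, -0.6]
opening: 0.0605
gripper_force: 0.0
```

```bash
python3 g.py 0 -86,80,170 -86,80,88
```

```text
t 1.15 case mm [-129.7  -35.3  235.7] F [ 0.9 -1.  -0.6] open 0.0605 turn -0.03 tilt [ 4.e-04  1.e-04 -1.e+00]
-86,80,170 [ 0.0436 -0.1153  0.0657]
-86,80,88 [ 0.0435 -0.1153  0.1477]
```

servo_tool(plan="0.0435 -0.1153 0;0.0435 -0.1153 0;0.0435 -0.1153 0;0.0435 -0.1153 0.04;0.0435 -0.1153 0.08;0.0435 -0.1153 0.08;0.0435 -0.1153 0.08;0.0435 -0.1153 0.08")

```text
invalid input
```

servo_tool(plan="0.0435 -0.1153 0 0;0.0435 -0.1153 0 0;0.0435 -0.1153 0 0;0.0435 -0.1153 0.04 0;0.0435 -0.1153 0.08 0;0.0435 -0.1153 0.08 0;0.0435 -0.1153 0.08 0;0.0435 -0.1153 0.08 0")

```text
t: 1.82
tool_pos: [0.48, 0.0497, 0.1573]
orientation: [3.141, 0.022, 0.001]
force: [-0.4, 0.4, 0.3]
opening: 0.0604
gripper_force: 0.0
```

```bash
python3 - <<'E'
from plant import eyes
import cv2
a=eyes.read_camera("side")["image"][150:310,225:395];b=eyes.read_camera("wrist")["image"]
a=cv2.resize(a,None,fx=2.2,fy=2.2,interpolation=cv2.INTER_CUBIC);b=cv2.resize(b,(400,250))
import numpy as np
o=np.zeros((360,790,3),np.uint8);o[:a.shape[0],:a.shape[1]]=a[:360];o[:250,380:780]=b;cv2.imwrite("pics/l1.png",o)
E
python3 g.py 0 -86,80,88
```

```text
t 1.92 case mm [-84.5  77.4 158.7] F [-0.7 -0.7 -0.6] open 0.0606 turn -0.08 tilt [ 0.0043  0.     -1.    ]
-86,80,88 [-0.0018 -0.0026  0.0707]
```

View pics/l1.png

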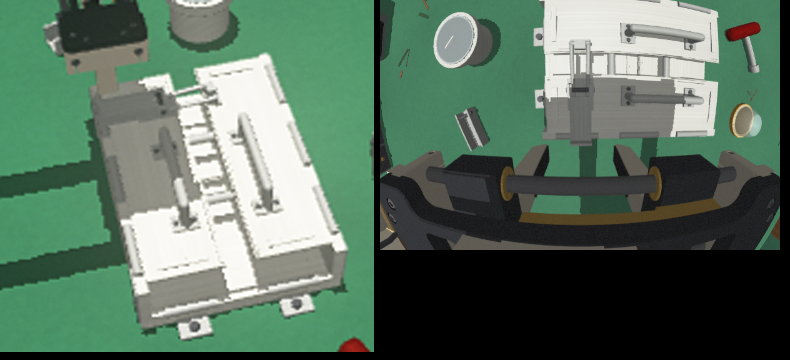

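The tool is above the lever, with the fingers straddling it at about (580,90) in the wrist view. I'll descend and pinch.

servo_tool(plan="-0.001 -0.002 0.03 0;-0.001 -0.002 0.055 0;-0.001 -0.002 0.0705 0;-0.001 -0.002 0.0705 0;-0.001 -0.002 0.0705 0;-0.001 -0.002 0.0705 0")

```text
t: 2.42
tool_pos: [0.48, 0.0516, 0.0873]
orientation: [-3.142, -0.021, -0.005]
force: [1.0, -0.4, 0.2]
opening: 0.0606
gripper_force: 0.0
```

```bash
python3 g.py 0 -86,80,88
```

```text
t 2.42 case mm [-85.8  79.6  87.3] F [ 1.  -0.4  0.2] open 0.0606 turn -0.06 tilt [ 0.003  0.    -1.   ]
-86,80,88 [-0.0002 -0.0004 -0.0007]
```

servo_tool(plan="0 0 0 0;0 0 0 0;0 0 0 0;0 0 0 0;0 0 0 0;0 0 0 0;0 0 0 0;0 0 0 0", grip=1, grip_force=40)

```text
t: 3.08
tool_pos: [0.4785, 0.0502, 0.0852]
orientation: [3.138, 0.023, -0.0]
force: [-1.0, -9.2, 1.2]
opening: 0.0254
gripper_force: 40.0
```

servo_tool(plan="0.0003 0.001 -0.0054 0;0.0017 0.001 -0.0134 0;0.0043 0.001 -0.021 0;0.008 0.001 -0.0282 0;0.0127 0.001 -0.0348 0;0.0184 0.001 -0.0406 0;0.0248 0.001 -0.0454 0;0.0319 0.001 -0.0493 0;0.0396 0.001 -0.052 0;0.0475 0.001 -0.0536 0;0.0556 0.001 -0.054 0;0.0636 0.001 -0.0531 0")

```text
t: 4.08
tool_pos: [0.542, 0.0515, 0.1387]
orientation: [3.141, 0.023, -0.002]
force: [-1.1, -2.7, 2.8]
opening: 0.0236
gripper_force: 40.0
```

servo_tool(plan="0.0079 0 0.002 0;0.0153 0 0.0052 0;0.0153 0 0.0052 0;0.0153 0 0.0052 0")

```text
t: 4.42
tool_pos: [0.5594, 0.0519, 0.1348]
orientation: [3.141, 0.023, 0.006]
force: [2.0, -1.3, 6.5]
opening: 0.0233
gripper_force: 40.0
```

```bash
python3 - <<'E'
from plant import eyes
import cv2
a=eyes.read_camera("side")["image"][150:310,225:395];b=eyes.read_camera("scene")["image"][130:250,245:400]
a=cv2.resize(a,None,fx=2.3,fy=2.3,interpolation=cv2.INTER_CUBIC);b=cv2.resize(b,(400,310),interpolation=cv2.INTER_CUBIC)
import numpy as np
o=np.zeros((370,795,3),np.uint8);o[:a.shape[0],:a.shape[1]]=a[:370];o[:310,392:792]=b;cv2.imwrite("pics/l2.png",o)
E
python3 g.py 0 -18,80,136 -18,80,200 -40,-25,200
```

```text
t 4.52 case mm [ -6.6  78.7 134.9] F [ 1.4 -1.8  7.6] open 0.0229 turn -0.02 tilt [ 3.7e-03  5.0e-04 -1.0e+00]
-18,80,136 [-0.0114 -0.0013 -0.0011]
-18,80,200 [-0.0112 -0.0013 -0.0651]
-40,-25,200 [-0.0331  0.1037 -0.0652]
```

View pics/l2.png

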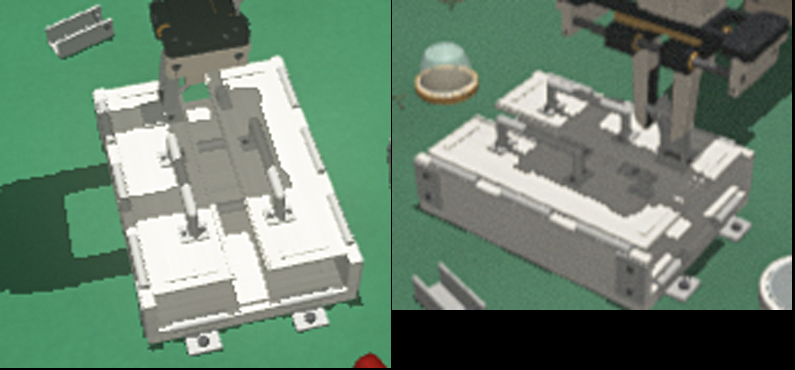

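Lever has swung over between the fingers (scene crop near (675,150)). Next I'll release, rise, and go to the near handle with a quarter turn.

servo_tool(plan="0 0 0 0;0 0 0 0;0 0 0 0;0 0 0 0;0 0 -0.02 0;0 0 -0.06 0;-0.033 0.1037 -0.09 -90;-0.033 0.1037 -0.09 -90;-0.033 0.1037 -0.09 -90;-0.033 0.1037 -0.09 -90;-0.033 0.1037 -0.09 -90;-0.033 0.1037 -0.09 -90", grip=-0.3)

```text
t: 5.52
tool_pos: [0.5257, -0.0528, 0.2231]
orientation: [-2.924, -1.148, -0.0]
force: [0.6, -0.3, 0.1]
opening: 0.0606
gripper_force: 0.0
```

```bash
python3 - <<'E'
from plant import eyes
import cv2
a=eyes.read_camera("side")["image"][150:310,225:395];b=eyes.read_camera("scene")["image"][130:250,245:400]
a=cv2.resize(a,None,fx=2.3,fy=2.3,interpolation=cv2.INTER_CUBIC);b=cv2.resize(b,(400,310),interpolation=cv2.INTER_CUBIC)
import numpy as np
o=np.zeros((370,795,3),np.uint8);o[:a.shape[0],:a.shape[1]]=a[:370];o[:310,392:792]=b;cv2.imwrite("pics/l3.png",o)
E
python3 g.py 90 -40,-25,200
```

```text
t 5.62 case mm [-41.6 -24.9 222.8] F [-0.3 -0.4  0.2] open 0.0603 turn -48.11 tilt [-1.e-04 -4.e-04 -1.e+00]
-40,-25,200 [0.0011 0.0012 0.0228]
```

View pics/l3.png

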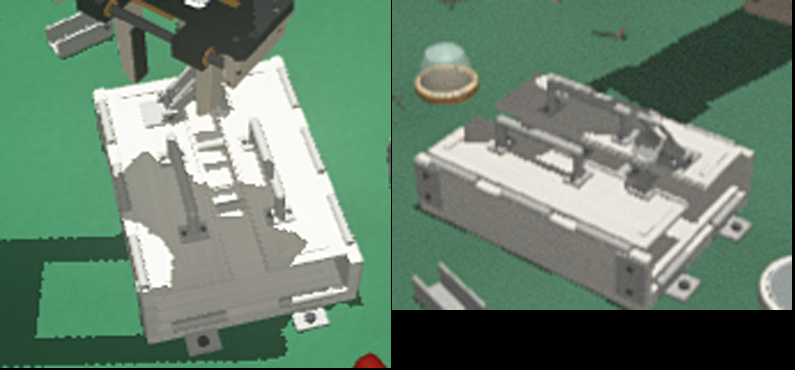

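The lever lies over the gap and the hook is off the keeper, sticking up near (655,135) in the scene crop. Next is the near handle.

servo_tool(plan="0.001 0.001 0 -48.1;0.001 0.001 0 -48.1;0.001 0.001 0 -48.1;0.001 0.001 0 -48.1;0.001 0.001 0 -48.1;0.001 0.001 0 -48.1;0.001 0.001 0 -48.1;0.001 0.001 0 -48.1;0.001 0.001 0.04 -48.1;0.001 0.001 0.075 -48.1;0.001 0.001 0.075 -48.1", grip=0.14)

```text
t: 6.53
tool_pos: [0.5227, -0.051, 0.1405]
orientation: [-2.208, -2.222, 0.01]
force: [-1.6, -0.1, -0.9]
opening: 0.0397
gripper_force: 0.0
```

```bash
python3 g.py 90 -40,-25,102
```

```text
t 6.53 case mm [-44.6 -23.6 140.5] F [-1.6 -0.1 -0.9] open 0.0397 turn -0.48 tilt [ 0.0023 -0.0112 -0.9999]
-40,-25,102 [-0.0014  0.005   0.0385]
```

servo_tool(plan="0 0.001 0.01 0;0 0.001 0.02 0;0 0.001 0.03 0;0 0.001 0.04 0;0 0.001 0.044 0;0 0.001 0.044 0;0 0.001 0.044 0")

```text
t: 7.12
tool_pos: [0.5284, -0.0521, 0.1042]
orientation: [-2.208, -2.235, 0.0]
force: [0.4, 0.2, 0.9]
opening: 0.0399
gripper_force: 0.0
```

```bash
python3 g.py 90 -40,-25,102
```

```text
t 7.12 case mm [-38.9 -24.8 104.2] F [0.4 0.2 0.9] open 0.0399 turn -0.15 tilt [ 0.e+00 -1.e-04 -1.e+00]
-40,-25,102 [-0.0002 -0.0011  0.0022]
```

```bash
python3 -c "
from math import *
for a,b in((50,35),(88,35)):
  print(a)
  for i in range(1,25):
    p=i*1.6/24;print('%.3f y%.4f z%.4f'%(p,(a*cos(p)-b*sin(p)-a)/1e3,-(a*sin(p)+b*cos(p)-b)/1e3),end=' | ')
"
```

```text
50
0.067 y-0.0024 z-0.0033 | 0.133 y-0.0051 z-0.0063 | 0.200 y-0.0080 z-0.0092 | 0.267 y-0.0110 z-0.0119 | 0.333 y-0.0142 z-0.0144 | 0.400 y-0.0176 z-0.0167 | 0.467 y-0.0211 z-0.0188 | 0.533 y-0.0247 z-0.0206 | 0.600 y-0.0285 z-0.0221 | 0.667 y-0.0323 z-0.0234 | 0.733 y-0.0363 z-0.0245 | 0.800 y-0.0403 z-0.0253 | 0.867 y-0.0443 z-0.0258 | 0.933 y-0.0484 z-0.0260 | 1.000 y-0.0524 z-0.0260 | 1.067 y-0.0565 z-0.0257 | 1.133 y-0.0605 z-0.0251 | 1.200 y-0.0645 z-0.0243 | 1.267 y-0.0684 z-0.0232 | 1.333 y-0.0723 z-0.0218 | 1.400 y-0.0760 z-0.0202 | 1.467 y-0.0796 z-0.0184 | 1.533 y-0.0831 z-0.0163 | 1.600 y-0.0864 z-0.0140 | 88
0.067 y-0.0025 z-0.0058 | 0.133 y-0.0054 z-0.0114 | 0.200 y-0.0087 z-0.0168 | 0.267 y-0.0123 z-0.0220 | 0.333 y-0.0163 z-0.0269 | 0.400 y-0.0206 z-0.0315 | 0.467 y-0.0252 z-0.0358 | 0.533 y-0.0300 z-0.0399 | 0.600 y-0.0351 z-0.0436 | 0.667 y-0.0405 z-0.0469 | 0.733 y-0.0460 z-0.0499 | 0.800 y-0.0518 z-0.0525 | 0.867 y-0.0577 z-0.0547 | 0.933 y-0.0638 z-0.0565 | 1.000 y-0.0699 z-0.0580 | 1.067 y-0.0761 z-0.0590 | 1.133 y-0.0824 z-0.0595 | 1.200 y-0.0887 z-0.0597 | 1.267 y-0.0950 z-0.0594 | 1.333 y-0.1013 z-0.0588 | 1.400 y-0.1075 z-0.0577 | 1.467 y-0.1137 z-0.0562 | 1.533 y-0.1197 z-0.0542 | 1.600 y-0.1256 z-0.0519 |
```

servo_tool(plan="0 -0.001 0.002 0;0 -0.001 0.002 0;0 -0.001 0.002 0;0 -0.001 0.002 0;0 -0.001 0.002 0;0 -0.001 0.002 0;0 -0.001 0.002 0", grip=1, grip_force=20)

```text
t: 7.7
tool_pos: [0.529, -0.0521, 0.103]
orientation: [2.205, 2.233, 0.004]
force: [7.1, 0.5, -1.7]
opening: 0.0091
gripper_force: 20.0
```

servo_tool(plan="-0 -0.0051 -0.0063 0;0 -0.0110 -0.0119 0;0 -0.0176 -0.0167 0;0 -0.0247 -0.0206 0;0 -0.0323 -0.0234 0;0 -0.0403 -0.0253 0;0 -0.0484 -0.0260 0;0 -0.0565 -0.0257 0;0 -0.0645 -0.0243 0;0 -0.0723 -0.0218 0;0 -0.0796 -0.0184 0;0 -0.0864 -0.0140 0")

```text
t: 8.7
tool_pos: [0.4439, -0.0536, 0.1182]
orientation: [2.203, 2.231, 0.008]
force: [37.0, 4.5, 16.3]
opening: 0.0095
gripper_force: 20.1
```

servo_tool(plan="0 -0.001 0.001 0;0 -0.001 0.001 0;0 -0.001 0.001 0;0 -0.001 0.001 0")

```text
t: 9.03
tool_pos: [0.4442, -0.0535, 0.1181]
orientation: [2.202, 2.229, 0.01]
force: [14.7, 1.5, 9.0]
opening: 0.0094
gripper_force: 20.0
```

```bash
python3 g.py 90 -125,-25,117 
```

```text
t 9.03 case mm [-123.1  -25.   118.1] F [14.7  1.5  9. ] open 0.0094 turn -0.14 tilt [-0.0011  0.0104 -0.9999]
-125,-25,117 [-0.     -0.0019  0.0011]
```

servo_tool(plan="0 0.001 0 0;0 0.001 0 0;0 0.001 0 0;0 0.001 -0.01 0;0 0.001 -0.025 0;0 0.001 -0.045 0;0 0.001 -0.07 0;0 0.03 -0.08 0;0 0.065 -0.08 0;0 0.1 -0.08 0;0 0.135 -0.08 0;0 0.162 -0.08 0", grip=0.57)

```text
t: 10.03
tool_pos: [0.6028, -0.051, 0.1936]
orientation: [-2.206, -2.234, 0.003]
force: [-0.3, -1.1, 0.4]
opening: 0.0202
gripper_force: 0.0
```

servo_tool(plan="0 0 0.015 0;0 0 0.03 0;0 0 0.045 0;0 0 0.052 0;0 0 0.052 0;0 0 0.052 0", grip=0.14)

```text
t: 10.53
tool_pos: [0.601, -0.0511, 0.1424]
orientation: [-2.206, -2.234, 0.002]
force: [0.4, -0.2, 0.7]
opening: 0.0397
gripper_force: 0.0
```

```bash
python3 - <<'E'
from plant import eyes
import cv2
a=eyes.read_camera("side")["image"][150:310,225:395];b=eyes.read_camera("scene")["image"][130:250,245:400]
a=cv2.resize(a,None,fx=2.3,fy=2.3,interpolation=cv2.INTER_CUBIC);b=cv2.resize(b,(400,310),interpolation=cv2.INTER_CUBIC)
import numpy as np
o=np.zeros((370,795,3),np.uint8);o[:a.shape[0],:a.shape[1]]=a[:370];o[:310,392:792]=b;cv2.imwrite("pics/l4.png",o)
E
python3 g.py 90 40,-25,102
```

```text
t 10.63 case mm [ 35.  -25.1 144.1] F [ 0.8 -0.3  0.1] open 0.0399 turn -0.14 tilt [-2.e-04  1.e-03 -1.e+00]
40,-25,102 [0.0001 0.005  0.0421]
```

View pics/l4.png

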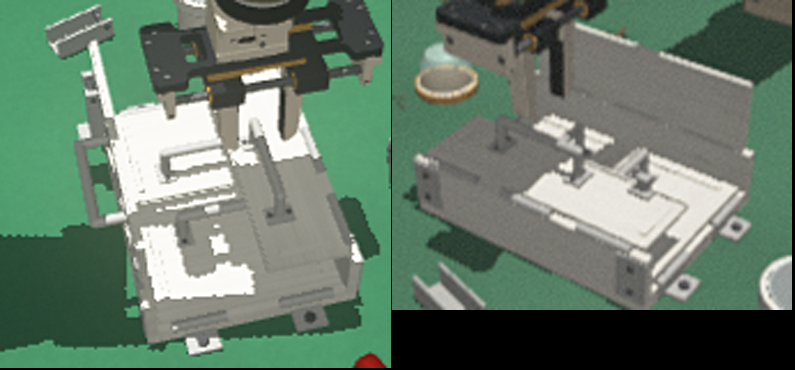

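Near wall stands upright with its handle outside; the far handle is beneath the gripper. I'll grip it next.

servo_tool(plan="0 0.0048 0.01 0;0 0.0048 0.02 0;0 0.0048 0.03 0;0 0.0048 0.038 0;0 0.0048 0.042 0;0 0.0048 0.042 0;0 0.0048 0.042 0")

```text
t: 11.22
tool_pos: [0.6064, -0.051, 0.1005]
orientation: [-2.207, -2.235, 0.001]
force: [0.5, -0.2, 0.2]
opening: 0.0399
gripper_force: 0.0
```

servo_tool(plan="0 0 0 0;0 0 0 0;0 0 0 0;0 0 0 0;0 0 0 0;0 0 0 0", grip=1)

```text
t: 11.72
tool_pos: [0.6093, -0.0511, 0.1016]
orientation: [2.204, 2.232, 0.006]
force: [13.5, -0.9, -8.4]
opening: 0.0091
gripper_force: 20.0
```

```bash
python3 g.py 90 40,-25,102
```

```text
t 11.72 case mm [ 42.  -25.  101.6] F [13.5 -0.9 -8.4] open 0.0091 turn -0.13 tilt [-3.0e-04  6.1e-03 -1.0e+00]
40,-25,102 [ 0.     -0.002  -0.0004]
```

servo_tool(plan="0 0.0071 -0.0063 0;0 0.0130 -0.0119 0;0 0.0196 -0.0167 0;0 0.0267 -0.0206 0;0 0.0343 -0.0234 0;0 0.0423 -0.0253 0;0 0.0504 -0.0260 0;0 0.0585 -0.0257 0;0 0.0665 -0.0243 0;0 0.0743 -0.0218 0;0 0.0816 -0.0184 0;0 0.0884 -0.0140 0")

```text
t: 12.72
tool_pos: [0.6949, -0.0502, 0.1156]
orientation: [-2.207, -2.235, 0.002]
force: [-35.5, -2.1, 30.0]
opening: 0.0092
gripper_force: 20.2
```

servo_tool(plan="0 0.001 0.001 0;0 0.001 0.001 0;0 0.001 0.001 0;0 0.001 0.001 0")

```text
t: 13.05
tool_pos: [0.6946, -0.0503, 0.1143]
orientation: [-2.206, -2.233, 0.004]
force: [-11.7, -1.7, 9.7]
opening: 0.009
gripper_force: 20.0
```

```bash
python3 g.py 90 125,-25,117 
```

```text
t 13.05 case mm [127.4 -25.5 114.3] F [-11.7  -1.7   9.7] open 0.009 turn -0.14 tilt [-3.0e-04 -3.7e-03 -1.0e+00]
125,-25,117 [ 0.0005 -0.0024 -0.0027]
```

servo_tool(plan="0 -0.001 0 0;0 -0.001 0 0;0 -0.001 0 0;0 -0.001 -0.01 0;0 -0.001 -0.025 0;0 -0.001 -0.045 0;0 -0.001 -0.075 0;0 -0.001 -0.105 0;0 -0.03 -0.11 7;0 -0.06 -0.11 14;0 -0.09 -0.11 21;0.064 -0.127 -0.11 28", grip=0.57)

```text
t: 14.05
tool_pos: [0.5839, -0.0198, 0.2262]
orientation: [2.688, 1.618, 0.001]
force: [0.4, 1.6, 0.2]
opening: 0.0201
gripper_force: 0.0
```

```bash
sed -i 's/.56690/.56895/' g.py; python3 g.py 0 0,39,220 
```

```text
t 14.05 case mm [ 15.    6.6 226.2] F [0.4 1.6 0.2] open 0.0201 turn 61.25 tilt [-0.0014  0.0035 -1.    ]
0,39,220 [ 0.0211 -0.0288  0.0061]
```

servo_tool(plan="0.0211 -0.0288 0 61.2;0.0211 -0.0288 0 61.2;0.0211 -0.0288 0 61.2;0.0211 -0.0288 0 61.2;0.0211 -0.0288 0 61.2;0.0211 -0.0288 0 61.2;0.0211 -0.0288 0 61.2;0.0211 -0.0288 0 61.2;0.0211 -0.0288 0 61.2;0.0211 -0.0288 0 61.2;0.0211 -0.0288 0 61.2;0.0211 -0.0288 0 61.2", grip=0.14)

```text
t: 15.05
tool_pos: [0.5692, 0.0167, 0.2251]
orientation: [3.141, 0.046, 0.002]
force: [-0.9, 0.6, -0.6]
opening: 0.04
gripper_force: 0.0
```

```bash
python3 - <<'E'
from plant import eyes
import cv2
a=eyes.read_camera("side")["image"][150:310,225:395];b=eyes.read_camera("wrist")["image"]
a=cv2.resize(a,None,fx=2.3,fy=2.3,interpolation=cv2.INTER_CUBIC);b=cv2.resize(b,(400,250),interpolation=cv2.INTER_AREA)
import numpy as np
o=np.zeros((370,795,3),np.uint8);o[:a.shape[0],:a.shape[1]]=a[:370];o[:250,392:792]=b;cv2.imwrite("pics/l5.png",o)
E
python3 g.py 0 0,39,58
```

```text
t 15.15 case mm [  0.7  43.4 224.5] F [-1.  -0.4 -0.8] open 0.0398 turn 0.77 tilt [ 6.e-04  0.e+00 -1.e+00]
0,39,58 [-0.0009  0.0043  0.1665]
```

View pics/l5.png

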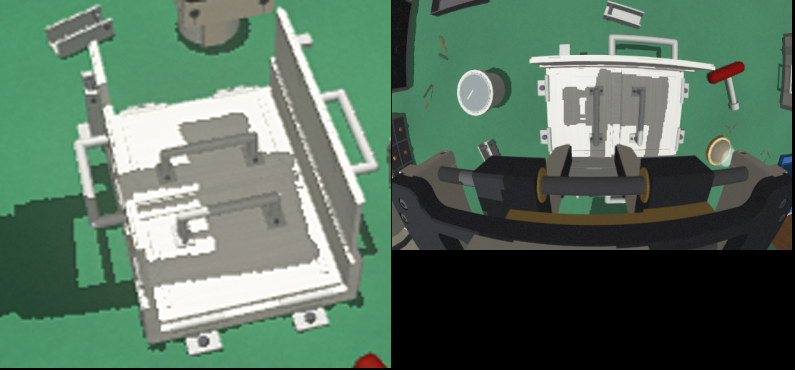

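Both long walls are up, and the two end handles lie folded inside as expected. I'll descend on the left end handle.

servo_tool(plan="-0.0007 0.0043 0.02 0.8;-0.0007 0.0043 0.045 0.8;-0.0007 0.0043 0.07 0.8;-0.0007 0.0043 0.09 0.8;-0.0007 0.0043 0.11 0.8;-0.0007 0.0043 0.125 0.8;-0.0007 0.0043 0.14 0.8;-0.0007 0.0043 0.152 0.8;-0.0007 0.0043 0.162 0.8;-0.0007 0.0043 0.1665 0.8;-0.0007 0.0043 0.1665 0.8;-0.0007 0.0043 0.1665 0.8")

```text
t: 16.15
tool_pos: [0.5686, 0.0124, 0.0579]
orientation: [3.142, 0.02, 0.001]
force: [-0.2, 0.2, 0.2]
opening: 0.04
gripper_force: 0.0
```

servo_tool(plan="0 0 0 0;0 0 0 0;0 0 0 0;0 0 0 0;0 0 0 0;0 0 0 0", grip=1)

```text
t: 16.65
tool_pos: [0.5686, 0.0112, 0.0579]
orientation: [3.139, 0.02, 0.001]
force: [-0.0, -6.6, 0.5]
opening: 0.0092
gripper_force: 20.0
```

```bash
python3 g.py 0 0,39,58
```

```text
t 16.65 case mm [ 0.2 37.8 57.9] F [-0.  -6.6  0.5] open 0.0092 turn -0.13 tilt [ 6.0e-04  2.1e-03 -1.0e+00]
0,39,58 [-0.0002 -0.0012 -0.0001]
```

servo_tool(plan="0 -0.0015 -0.0058 0;0 -0.0044 -0.0114 0;0 -0.0077 -0.0168 0;0 -0.0113 -0.022 0;0 -0.0153 -0.0269 0;0 -0.0196 -0.0315 0;0 -0.0242 -0.0358 0;0 -0.029 -0.0399 0;0 -0.0341 -0.0436 0;0 -0.0395 -0.0469 0;0 -0.045 -0.0499 0;0 -0.0508 -0.0525 0")

```text
t: 17.65
tool_pos: [0.5684, 0.0604, 0.1119]
orientation: [3.137, 0.018, 0.002]
force: [-2.7, -10.7, 7.0]
opening: 0.0089
gripper_force: 20.0
```

servo_tool(plan="0 -0.0059 -0.0022 0;0 -0.012 -0.004 0;0 -0.0181 -0.0055 0;0 -0.0243 -0.0065 0;0 -0.0306 -0.007 0;0 -0.0369 -0.0072 0;0 -0.0432 -0.0069 0;0 -0.0495 -0.0063 0;0 -0.0557 -0.0052 0;0 -0.0619 -0.0037 0;0 -0.0679 -0.0017 0;0 -0.0738 0.0006 0")

```text
t: 18.65
tool_pos: [0.5675, 0.1349, 0.1103]
orientation: [3.137, 0.019, 0.002]
force: [-4.2, -40.0, 23.1]
opening: 0.0096
gripper_force: 20.0
```

servo_tool(plan="0 -0.001 0.001 0;0 -0.001 0.001 0;0 -0.001 0.001 0;0 -0.001 0.001 0")

```text
t: 18.98
tool_pos: [0.5677, 0.1345, 0.1102]
orientation: [3.136, 0.018, 0.002]
force: [-5.4, -20.9, 16.6]
opening: 0.0093
gripper_force: 20.0
```

```bash
python3 g.py 0 0,162,111
```

```text
t 18.98 case mm [  1.2 161.2 110.2] F [ -5.4 -20.9  16.6] open 0.0093 turn -0.2 tilt [ 0.0015  0.0058 -1.    ]
0,162,111 [-0.0012 -0.0008 -0.0008]
```

servo_tool(plan="0 0.001 0 0;0 0.001 0 0;0 0.001 0 0;0 0.001 -0.01 0;0 0.001 -0.025 0;0 0.001 -0.045 0;0 0.001 -0.075 0;0 0.03 -0.1 0;0 0.065 -0.1 0;0 0.1 -0.1 0;0 0.135 -0.1 0;0 0.17 -0.1 0", grip=0.57)

```text
t: 19.98
tool_pos: [0.5688, -0.0326, 0.2092]
orientation: [-3.141, -0.022, -0.001]
force: [0.3, -0.5, 0.1]
opening: 0.0198
gripper_force: 0.0
```

servo_tool(plan="0 0.02 0 0;0 0.031 0 0;0 0.031 0 0;0 0.031 0 0;0 0.031 0 0", grip=0.14)

```text
t: 20.4
tool_pos: [0.5693, -0.0615, 0.2085]
orientation: [-3.141, -0.021, 0.0]
force: [0.3, -0.6, 1.0]
opening: 0.0397
gripper_force: 0.0
```

```bash
python3 g.py 0 0,-40,58
```

```text
t 20.4 case mm [-1.000e-01 -3.480e+01  2.085e+02] F [ 0.3 -0.6  1. ] open 0.0397 turn -0.07 tilt [-1.e-04 -8.e-04 -1.e+00]
0,-40,58 [0.0002 0.0053 0.1504]
```

servo_tool(plan="0 0.0053 0.015 0;0 0.0053 0.035 0;0 0.0053 0.055 0;0 0.0053 0.075 0;0 0.0053 0.095 0;0 0.0053 0.115 0;0 0.0053 0.13 0;0 0.0053 0.14 0;0 0.0053 0.147 0;0 0.0053 0.1504 0;0 0.0053 0.1504 0;0 0.0053 0.1504 0")

```text
t: 21.4
tool_pos: [0.5699, -0.0682, 0.0589]
orientation: [3.141, 0.02, 0.002]
force: [0.3, -0.1, -0.7]
opening: 0.04
gripper_force: 0.0
```

servo_tool(plan="0 0 0 0;0 0 0 0;0 0 0 0;0 0 0 0;0 0 0 0;0 0 0 0", grip=1)

```text
t: 21.9
tool_pos: [0.5695, -0.0671, 0.0583]
orientation: [-3.139, -0.019, -0.001]
force: [0.9, 7.1, 2.0]
opening: 0.009
gripper_force: 20.0
```

```bash
python3 g.py 0 0,-40,58
```

```text
t 21.9 case mm [ -0.1 -40.4  58.3] F [0.9 7.1 2. ] open 0.009 turn -0.14 tilt [ 4.0e-04 -2.2e-03 -1.0e+00]
0,-40,58 [ 0.0001 -0.0004  0.0003]
```

servo_tool(plan="0 0.0015 -0.0058 0;0 0.0044 -0.0114 0;0 0.0077 -0.0168 0;0 0.0113 -0.022 0;0 0.0153 -0.0269 0;0 0.0196 -0.0315 0;0 0.0242 -0.0358 0;0 0.029 -0.0399 0;0 0.0341 -0.0436 0;0 0.0395 -0.0469 0;0 0.045 -0.0499 0;0 0.0508 -0.0525 0")

```text
t: 22.9
tool_pos: [0.5708, -0.1167, 0.1123]
orientation: [-3.138, -0.021, -0.003]
force: [-2.0, 9.4, 8.2]
opening: 0.0093
gripper_force: 20.0
```

servo_tool(plan="0 0.0059 -0.0022 0;0 0.012 -0.004 0;0 0.0181 -0.0055 0;0 0.0243 -0.0065 0;0 0.0306 -0.007 0;0 0.0369 -0.0072 0;0 0.0432 -0.0069 0;0 0.0495 -0.0063 0;0 0.0557 -0.0052 0;0 0.0619 -0.0037 0;0 0.0679 -0.0017 0;0 0.0738 0.0006 0")

```text
t: 23.9
tool_pos: [0.5714, -0.1908, 0.1106]
orientation: [-3.137, -0.02, -0.001]
force: [-4.0, 39.2, 29.4]
opening: 0.0094
gripper_force: 20.1
```

servo_tool(plan="0 0.001 0.001 0;0 0.001 0.001 0;0 0.001 0.001 0;0 0.001 0.001 0")

```text
t: 24.23
tool_pos: [0.5715, -0.1904, 0.1102]
orientation: [-3.136, -0.022, -0.001]
force: [-2.1, 21.9, 17.2]
opening: 0.0091
gripper_force: 20.0
```

```bash
python3 g.py 0 0,-162,111
```

```text
t 24.23 case mm [ 1.000e-01 -1.638e+02  1.102e+02] F [-2.1 21.9 17.2] open 0.0091 turn -0.05 tilt [ 7.0e-04 -5.6e-03 -1.0e+00]
0,-162,111 [-0.0001 -0.0018 -0.0008]
```

At the stop. I'll release, rise well clear and look once more.

servo_tool(plan="0 -0.001 0 0;0 -0.001 0 0;0 -0.001 0 0;0 -0.001 -0.01 0;0 -0.001 -0.025 0;0 -0.001 -0.045 0;0 -0.001 -0.075 0;0 -0.001 -0.11 0;0 0.02 -0.14 0;0 0.05 -0.16 0;0 0.08 -0.16 0;0 0.1 -0.16 0", grip=0.57)

```text
t: 25.23
tool_pos: [0.5724, -0.2975, 0.2722]
orientation: [3.138, 0.017, 0.005]
force: [-0.3, -0.1, -0.4]
opening: 0.0196
gripper_force: 0.0
```

servo_tool(plan="-0.03 0.03 0 0;-0.06 0.06 0 0;-0.06 0.08 0 0;-0.06 0.08 0 0;-0.06 0.08 0 0;-0.06 0.08 0 0")

```text
t: 25.73
tool_pos: [0.5132, -0.3745, 0.2691]
orientation: [-3.141, -0.019, -0.0]
force: [0.2, 0.9, 0.7]
opening: 0.0202
gripper_force: 0.0
```

```bash
python3 - <<'E'
from plant import eyes
import cv2
a=eyes.read_camera("side")["image"][130:310,225:395];b=eyes.read_camera("scene")["image"][110:250,225:420]
a=cv2.resize(a,None,fx=2.3,fy=2.3,interpolation=cv2.INTER_CUBIC);b=cv2.resize(b,(400,287),interpolation=cv2.INTER_CUBIC)
import numpy as np
o=np.zeros((414,795,3),np.uint8);o[:a.shape[0],:a.shape[1]]=a;o[:287,392:792]=b;cv2.imwrite("pics/l6.png",o)
E
python3 g.py 0
```

```text
t 25.83 case mm [ -60.4 -346.2  269.1] F [ 0.6 -0.1  0.3] open 0.0204 turn -0.06 tilt [ 1.e-04 -2.e-04 -1.e+00]
```

View pics/l6.png

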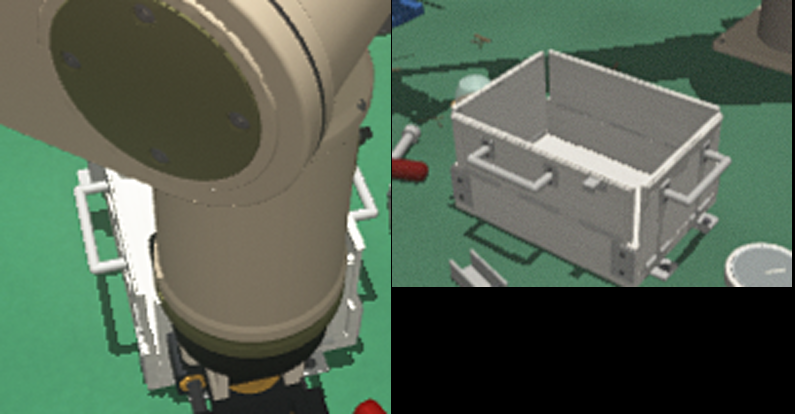

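All four walls stand upright, the bystanders have not moved, and the robot is clear. Handing in.

```bash
python3 -c "
from plant import robot
print(robot.close_job())"
```

```text
the job is handed in; nothing more can be done
None
```

The case is put up and the job is handed in at about 26 s of the 72 s. The latch looked free, all four walls look upright and the other bench items in view looked unmoved, but the hand-in gave no verdict.

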